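# Unload the gauge nest and hold the sample case open

### The arm

A 7-joint arm with a two-finger parallel gripper is mounted at the origin on the work surface. World frame = base frame: x ahead of the robot, y to its left, z up, the work surface at z = 0. Lengths are in m, angles in rad, forces in N, time in s.
With the tool pointing down it reaches from about 0.4 to 0.85 m from the base axis. Payload 10.4 kg.
Tool frame: the origin (TCP) lies on the centre line of the jaws, within the pads' length; the fingertips stand 14 mm ahead of it and the grasp point (between the pads) lies 5 mm behind it; z points along the fingers, x is the direction in which the jaws open and shut, and the axes are right-handed (so a half turn about z gives the same grasp; the last joint's range is limited). The gripper opens to 87 mm and grips with 3 to 60 N. Pads are 19 mm wide; open, the fingers measure 117 mm over their backs; the gripper's body (75 mm by 190 mm) begins 51 mm behind the grasp point.
Start: joints at [-1.227, 0.332, -0.065, 1.46, 0.022, 1.35, -0.088], TCP at [0.224, 0.583, 0.237] pointing down, gripper open.
Joint ranges: [-2.6, 2.6], [-0.5, 2.12], [-1.47, 1.34], [0.16, 2.42], [-1.27, 4.41], [0.06, 2.06], [-2.6, 2.6]. Speed limits (rad/s): [2.22, 2.22, 2.79, 2.79, 3.14, 3.14, 3.14].

### API

Orientations are given as [roll, pitch, yaw] about the fixed x, y, z axes, in that order (R = Rz(yaw) Ry(pitch) Rx(roll)).
In Python, from bench import get_state, get_image, calibration, sign_off gives the robot as it stands.
- The arm moves only by the tool carry_out, never from a script. Its argument "plan" is a list that holds one entry, the list of rows, each a list of 6 numbers: the shift along the tool's x, y, z in mm, then the turn, a rotation vector about the tool's x, y, z in rad. A call has 1 to 20 rows; each row shifts and turns the commanded pose from where the row before left it, along the tool's axes as they then stand; what a row does not reach is not made up. A row lasts 1/8 s, in which the tool goes at most 62.5 mm and 10.7 degrees, less where a joint would pass 70% of its speed; a pose out of reach is approached as far as the arm can. A call is refused whole if a number of a shift passes 62.5 or a number of a turn 0.188, either way. A call with a gripper value outside its range is refused whole. "fingers" is the finger opening in mm, from 0 to 87, set as the call begins (left out, the last holds). The fingers move at their own pace and stop on an object; "squeeze" is the grip in N (left out, the last holds). Time passes only in rows, so rows that do not move let the fingers close. It gives the time, the measured TCP pose, the force and the opening at its end, in the units of the state.
- get_state(): the state, without advancing time (a new reading comes with each control period).
- get_image(name): name is "scene" or "top" or "wrist"; returns the picture (420x560x3 uint8, red, green, blue); there is no depth.
- calibration(name): a dict with "fx", "fy", "cx", "cy" (pixels), "origin" and "attitude" of the camera in the world. Camera axes: x right, y down, z forward; pixel columns grow to the right and rows downward; lengths in m; the calibration is good to about 2 mm. The wrist camera is an equidistant fisheye: a pixel r from the principal point sees the ray r / f radians off the axis. A picture is of the moment at which its call begins: read the wrist's pose just before it. calibration takes no time and is no camera call; for the wrist camera it gives the pose at the moment of the call.
- sign_off(): hands the job in, once; it reports no verdict.
The state is a dict: "t": time; "qpos": joint angles; "joint_velocities": joint speeds; "tau": joint torques, N m; "tool_pos": TCP position; "ee_rot": TCP orientation; "wrist_force": force on the tool from outside, world axes, zero at the start; "wrist_torque": the same for the moment, N m; "width": finger opening in m.
Only numpy, scipy, OpenCV 4.12 (cv2) and the standard library are available. Lean on these libraries where they do the work, as an engineer would, in place of code of your own. Each camera call takes 0.05 s, during which the arm holds its last target.

### The job

Lift the flanged metal hub out of the gauge nest and set it down upright, flange down, in the shallow tray without dropping it; let go of it there. Then raise the sample case's self-closing cover and hold it open at 45 degrees so that a colleague can take out the next sample: finish while still holding it there, and leave the jar, the mouse and the steel block alone.

Things in the scene. Friction and masses are not known exactly. Their poses are not given: they have to be found in the camera images.
- hub: flanged aluminium hub, about 0.15 kg: round flange 59 mm across and 8 mm thick at the bottom, round neck 36 mm across above it, 32 mm tall in all, dark bore mark on top. Origin: centre of the underside, z up along the neck. At the start its flange sits in the nest's cavity, just below flush, and the neck stands 22 mm above the nest's top face: grip the neck.
- nest: gauge nest, a fixed dark steel block 110 x 110 x 30 mm with one round cavity 62 mm across and 10 mm deep in the middle of its top. Origin: centre of its underside, on the table.
- tray: fixed shallow grey tray 130 x 130 mm, outer height 18 mm, walls and floor 5 mm thick, open on top. Origin: centre of its underside, on the table.
- case: fixed black sample case, 140 mm deep (its x) x 140 mm wide (its y) x 70 mm high, with an aluminium cover on top. Origin: centre of its underside, on the table; its x axis points from the handle side to the hinge side, roughly away from the robot; z up.
- cover_hinge (a point): middle of the cover's hinge line, on the far top edge of the case, 70 mm above the table and 70 mm from the case's origin along its x; axes as the case. The hinge line runs along the case's y.
- cover_handle (a point): middle of the bar handle on the cover, moving with the cover. A steel bar 10 mm thick and 88 mm long, along the case's y, on two posts 80 mm apart; its middle is 35 mm above the cover's upper face (111 mm above the table when shut), 120 mm from the hinge line toward the robot and 41 mm above the hinge.
- cover (a joint): angle of the cover in rad: 0 shut and level, grows as the handle side rises, stop at 1.25; 45 degrees is 0.785. A plate 140 x 140 x 6 mm, about 0.25 kg; weight and a light spring shut it from any angle (some 2 to 4 N to lift at the handle).
- jar: bystander: small amber jar with a white cap, 48 mm across, 65 mm high, loose. Origin: centre of its underside.
- mouse: bystander: black computer mouse, 100 x 58 x 30 mm, loose. Origin: centre of its underside.
- block: bystander: plain dark steel block 60 x 30 x 20 mm, loose. Origin: centre of its underside.
Mind the look-alikes: they are no part of the job. What is meant by the hub is not pink, and is the smaller of those in its own colour.

How it is judged:
On the way, in this order (a step that is already met when the one before it is completed fails the run):
1. the hub is lifted clear of the nest in the gripper, with the cover shut (z of hub in the frame of nest above 0.034 m and contact force between hub and the fingers above 0.3 N and value of joint cover below 0.1 rad), for 0.1 s.
2. the hub stands upright in the tray, let go, with the cover still shut (x of hub in the frame of tray between -0.04 and 0.04 m and y of hub in the frame of tray between -0.04 and 0.04 m and z of hub in the frame of tray below 0.009 m and angle between hub's own z axis and vertical below 0.1 rad and linear speed of hub below 0.03 m/s and contact force between hub and the arm below 0.1 N and contact force between hub and the fingers below 0.1 N and value of joint cover below 0.1 rad), for 0.2 s.
At the end, for the whole second after the job is handed in: The robot holds the cover still at 45 degrees (within 6 degrees; 0.68 to 0.89 rad), touching it with more than 0.5 N and with nothing else propping it; the hub stands upright (within 0.1 rad) on the tray's floor, its centre within 40 mm of the tray's middle along each side, at rest and untouched (value of joint cover between 0.68 and 0.89 rad and velocity of joint cover between -0.05 and 0.05 rad/s and (contact force between case and the fingers above 0.5 N or contact force between case and the arm above 0.5 N) and x of hub in the frame of tray between -0.04 and 0.04 m and y of hub in the frame of tray between -0.04 and 0.04 m and z of hub in the frame of tray below 0.009 m and angle between hub's own z axis and vertical below 0.1 rad and linear speed of hub below 0.03 m/s and contact force between hub and the arm below 0.1 N and contact force between hub and the fingers below 0.1 N and contact force between case and jar below 0.1 N and contact force between case and mouse below 0.1 N and contact force between case and block below 0.1 N and contact force between case and hub below 0.1 N); the arm keeps its last pose, push and grip.
It fails at once if the hub is dropped (falls free faster than 0.5 m/s) (linear speed of hub above 0.5 m/s and contact force between hub and the fingers below 0.05 N).
It fails at once if the jar is disturbed (moved more than 15 mm) (distance of jar from where it was at the start of the episode above 0.015 m).
It fails at once if the mouse is disturbed (moved more than 15 mm) (distance of mouse from where it was at the start of the episode above 0.015 m).
It fails at once if the block is disturbed (moved more than 15 mm) (distance of block from where it was at the start of the episode above 0.015 m).
It also fails if it takes over 58 s, if anything falls off the work surface, if the arm or the gripper's body presses on something with over 40 N, if the wrist force passes 120 N, or if a joint passes its speed limit or range.

## Working session

There is one attempt and no reset: what is moved stays moved. The work goes in short steps, Python scripts to look and compute and a tool call to move; the robot and the scene stay as the last step left them, time stands still between calls to the robot, and variables do not carry over. Pictures are saved under pics/ and viewed, and the job is handed in when it is done.

Besides the shell and the picture viewer there is one more tool, called after ">>>" as name(argument=value, ...) on one line, values as JSON. carry_out: Moves the arm, as the interface text tells. Its arguments: {"type":"object","properties":{"plan":{"type":"array","items":{"type":"array","items":{"type":"array","items":{"type":"number"}}}},"fingers":{"type":"number"},"squeeze":{"type":"number"}},"required":["plan"]}

```bash
mkdir -p pics; python3 - <<'E'
from bench import *
import cv2,json
s=get_state();print(s)
for n in("scene","top","wrist"):
    print(n,calibration(n))
    cv2.imwrite(f"pics/a_{n}.png",get_image(n)[:,:,::-1])
E
```

```text
{'t': 0.0, 'qpos': array([-1.22662337,  0.33285869, -0.06471195,  1.4609442 ,  0.02159189,
        1.34989914, -0.08852866]), 'joint_velocities': array([ 7.80664070e-04, -7.98919869e-04,  6.43819371e-05,  3.10932652e-03,
        1.88505934e-03, -1.21361861e-03, -1.72700093e-03]), 'tau': array([-1.33431713e-03, -6.23255897e+01,  2.37595296e-02, -3.89911258e+01,
       -6.14398322e-02,  3.94812925e-02,  1.34660404e-04]), 'tool_pos': array([0.22399118, 0.58308742, 0.23576081]), 'ee_rot': array([3.14153825e+00, 1.41311367e-03, 1.20402523e+00]), 'wrist_force': array([ 0.19000623,  0.56758453, -0.25176682]), 'wrist_torque': array([ 0.05006468, -0.02522737,  0.03800271]), 'width': 0.08710313373348348}
scene {'fx': 500.12102606197857, 'fy': 500.12102606197857, 'cx': 279.92520561908276, 'cy': 209.6306107416837, 'origin': array([1.30467517, 0.31665742, 0.99346841]), 'attitude': array([-2.45120901, -0.01362842,  2.00406296])}
top {'fx': 435.62719829552856, 'fy': 435.62719829552856, 'cx': 284.39968884801596, 'cy': 211.31818902248168, 'origin': array([ 0.48330621, -0.01674248,  0.950612  ]), 'attitude': array([-2.98699576e+00,  2.79032298e-03, -1.59207709e+00])}
wrist {'fx': 325.19226210127806, 'fy': 325.19226210127806, 'cx': 272.29530419648773, 'cy': 209.25698147441568, 'origin': array([0.14432737, 0.61428303, 0.38326645]), 'attitude': array([2.83098780e+00, 1.25774389e-03, 1.20441058e+00])}
```

View pics/a_scene.png

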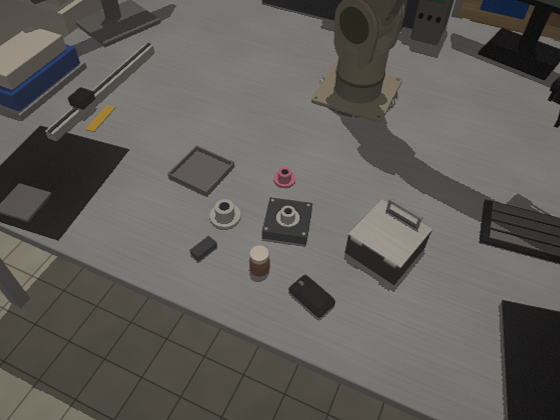

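View pics/a_top.png

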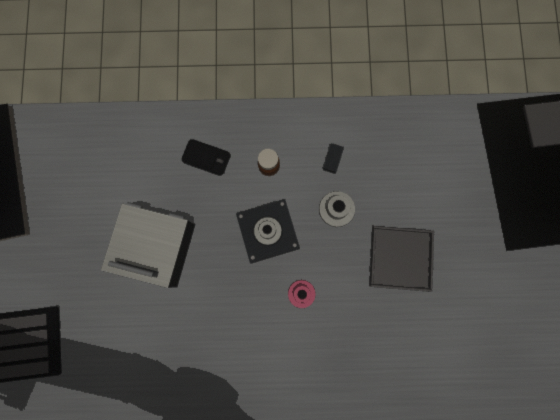

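View pics/a_wrist.png

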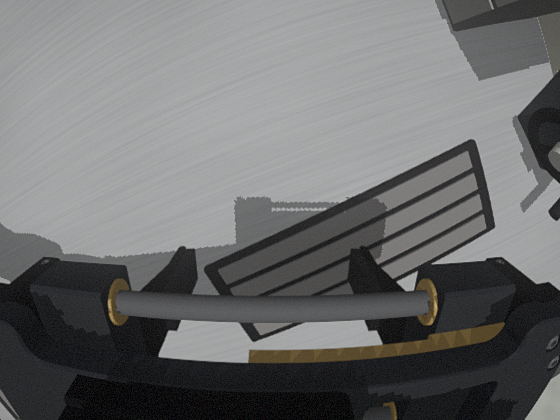

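Hub candidates in the top view are grey in the nest (267,230), larger grey on the table (338,208) and pink (302,294). The one in the nest fits: it isn't pink and it's the smaller of the two greys. I'll confirm it in a crop.

```bash
cat > h.py <<'E'
from bench import *
import numpy as np, cv2
from scipy.spatial.transform import Rotation as R
def ray(n,u,v,c=None):
    c=c or calibration(n)
    x,y=(u-c['cx'])/c['fx'],(v-c['cy'])/c['fy']
    if n=='wrist':
        r=np.hypot(x,y); d=np.array([x/r*np.sin(r),y/r*np.sin(r),np.cos(r)]) if r>0 else np.array([0,0,1.])
    else: d=np.array([x,y,1.])
    return np.array(c['origin']),R.from_euler('xyz',c['attitude']).apply(d)
def at(n,u,v,z,c=None):
    o,d=ray(n,u,v,c); return o+d*(z-o[2])/d[2]
def proj(n,P,c=None):
    c=c or calibration(n)
    p=R.from_euler('xyz',c['attitude']).inv().apply(np.array(P)-c['origin'])
    if n=='wrist':
        r=np.hypot(p[0],p[1]);th=np.arctan2(r,p[2]);q=p[:2]/r*th
    else:q=p[:2]/p[2]
    return q*c['fx']+[c['cx'],c['cy']]
def crop(src,u0,v0,u1,v1,k,dst,g=1.6):
    im=cv2.imread(src)[v0:v1,u0:u1]; im=np.clip(im*g,0,255).astype('uint8')
    cv2.imwrite(dst,cv2.resize(im,None,fx=k,fy=k,interpolation=cv2.INTER_CUBIC))
E
python3 - <<'E'
from h import *
crop('pics/a_top.png',225,180,445,310,3.6,'pics/b1.png',2)
crop('pics/a_top.png',90,130,300,300,3.5,'pics/b2.png',2)
for n,u,v in(('nest',267,230),('big',338,208),('pink',302,294),('tray',402,258),('jar',268,157)):print(n,at('top',u,v,.03))
for n,u,v in(('nest',288,215),('tray',202,170)):print(n,at('scene',u,v,.03))
E
```

```text
nest [0.58743407 0.02059104 0.03      ]
big [ 0.63149317 -0.13209121  0.03      ]
pink [ 0.4522281  -0.05007841  0.03      ]
tray [ 0.52213727 -0.26226546  0.03      ]
jar [0.74746926 0.01598765 0.03      ]
nest [0.58387709 0.01974357 0.03      ]
tray [ 0.54179824 -0.25069085  0.03      ]
```

View pics/b1.png

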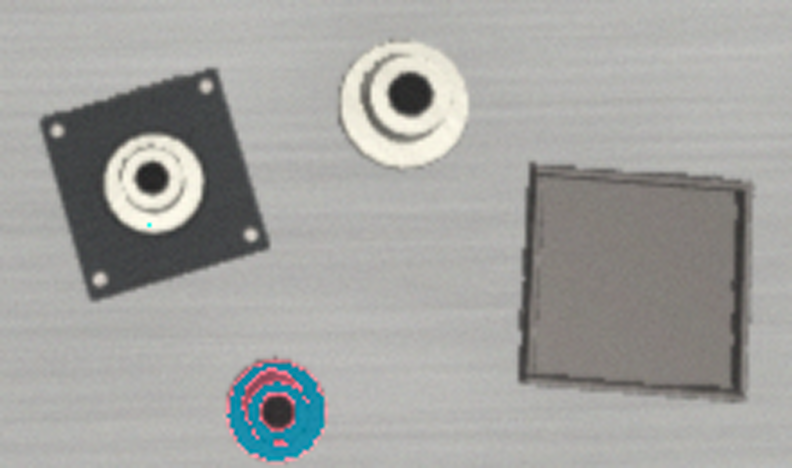

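View pics/b2.png

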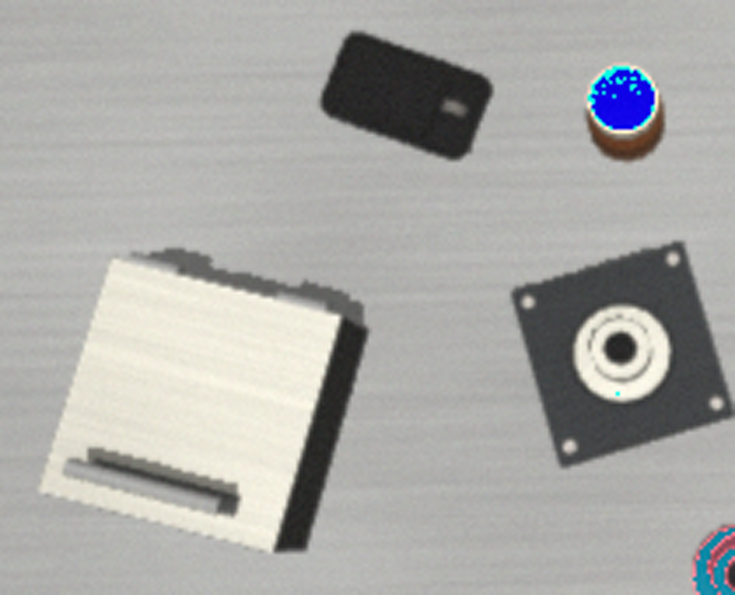

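```bash
python3 - <<'E'
from h import *
def T(L,k,o,z):
    P=np.array([at('top',o[0]+(u+.5)/k-.5,o[1]+(v+.5)/k-.5,z) for u,v in L]);return P
def sq(n,P):
    print(n,P.mean(0).round(4));e=np.roll(P,-1,0)-P;print(np.linalg.norm(e,axis=1).round(4),np.degrees(np.arctan2(e[:,1],e[:,0])).round(1))
a=(3.6,(225,180));b=(3.5,(90,130))
sq('nest',T([(42,118),(215,70),(270,245),(92,300)],*a,.03))
print(T([(152,178)],*a,.052),T([(153,184)],*a,.028))
sq('tray',T([(533,163),(752,183),(745,402),(520,382)],*a,.018))
sq('cover',T([(112,260),(343,315),(275,552),(40,492)],*b,.076))
sq('handle',T([(65,465),(218,505)],*b,.114))
print('jar',T([(622,98)],*b,.065),'big',T([(403,103)],*a,.01),T([(410,92)],*a,.05),'mouse',T([(407,95)],*b,.02))
crop('pics/a_scene.png',150,130,450,330,2.6,'pics/b3.png',1.5)
E
```

```text
nest [0.5868 0.0193 0.03  ]
[0.1068 0.1092 0.1088 0.1118] [ -75.5 -164.   105.9   14.9]
[[0.5868638  0.01995807 0.052     ]] [[0.58604883 0.02040079 0.028     ]]
tray [ 0.5231 -0.2649  0.018 ]
[0.1309 0.1291 0.1316 0.1298] [-96.5 174.   83.8  -6.4]
cover [0.5575 0.265  0.076 ]
[0.1396 0.1394 0.1394 0.1381] [-104.6  164.7   74.8  -15.2]
handle [0.5103 0.2794 0.114 ]
[0.0873 0.0873] [-105.6   74.4]
jar [[0.73606411 0.01611342 0.065     ]] big [[ 0.63422616 -0.13147847  0.01      ]] [[ 0.6342051  -0.13093063  0.05      ]] mouse [[0.75385025 0.15326048 0.02      ]]
```

View pics/b3.png

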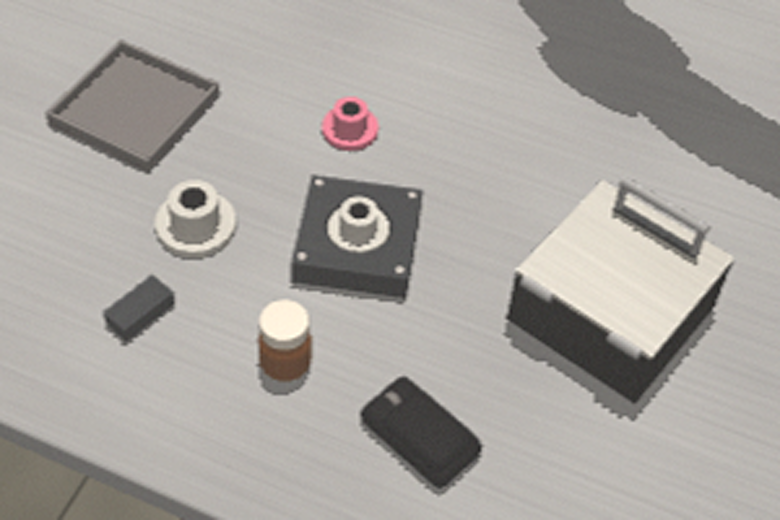

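The crop confirms it: the small pale hub is in the nest, the bigger pale hub and the pink one are look-alikes. Hub is at about (0.586, 0.020), the tray at (0.523, -0.265), the case at (0.5575, 0.265) with yaw -15°, and the sizes match what was given. Next I'll move above the hub.

>>> carry_out(plan=[[[-33, 45, 0, 0, 0, 0], [-33, 45, 0, 0, 0, 0], [-33, 45, 0, 0, 0, 0], [-33, 45, 0, 0, 0, 0], [-33, 45, 0, 0, 0, 0], [-33, 45, 0, 0, 0, 0], [-33, 45, 0, 0, 0, 0], [-33, 45, 0, 0, 0, 0], [-33, 45, 0, 0, 0, 0], [-33, 45, 0, 0, 0, 0], [-33, 45, 0, 0, 0, 0], [-33, 45, 0, 0, 0, 0]]], fingers=87, squeeze=20)

```text
t: 1.65
tool_pos: [0.5869, 0.0187, 0.2365]
ee_rot: [-3.142, -0.0, 1.204]
wrist_force: [0.8, 0.6, -0.3]
width: 0.0871
```

>>> carry_out(plan=[[[0, 0, 0, 0, 0, 0.1836], [0, 0, 0, 0, 0, 0.1836], [0, 0, 0, 0, 0, 0.1836], [0, 0, 0, 0, 0, 0.1836], [0, 0, 0, 0, 0, 0.1836], [0, 0, 0, 0, 0, 0.1836], [0, 0, 0, 0, 0, 0.1836], [0, 0, 0, 0, 0, 0.1836], [0, 0, 0, 0, 0, 0], [0, 0, 0, 0, 0, 0]]])

```text
t: 2.9
tool_pos: [0.5861, 0.0202, 0.2364]
ee_rot: [3.142, 0.0, -0.261]
wrist_force: [-0.7, -0.1, -1.0]
width: 0.0871
```

```bash
cat >> h.py <<'E'
def delta(P,rv=None):
    s=get_state(); A=R.from_euler('xyz',s['ee_rot'])
    print('t',s['t'],s['tool_pos'].round(4),s['ee_rot'].round(4),'q',s['qpos'].round(2),'F',s['wrist_force'].round(1),'w',round(s['width'],4))
    print('tool shift mm',(A.inv().apply(np.array(P)-s['tool_pos'])*1000).round(1))
    if rv is not None: print('turn',(A.inv()*R.from_euler('xyz',rv)).as_rotvec().round(4))
E
python3 - <<'E'
from h import *
delta([.5865,.02,.12],[np.pi,0,-.265])
c=calibration('wrist');print(c)
cv2.imwrite('pics/c.png',get_image('wrist')[:,:,::-1])
print('pred top',proj('wrist',[.5865,.02,.052],c))
E
```

```text
t 2.9 [0.5861 0.0202 0.2364] [ 3.1416e+00  3.0000e-04 -2.6050e-01] q [-0.62  0.27  0.62  1.6  -0.16  1.32 -0.24] F [-0.7 -0.1 -1. ] w 0.0871
tool shift mm [5.000e-01 1.000e-01 1.164e+02]
turn [0.     0.0003 0.0045]
{'fx': 325.19226210127806, 'fy': 325.19226210127806, 'cx': 272.29530419648773, 'cy': 209.25698147441568, 'origin': array([0.60732659, 0.10268469, 0.38383707]), 'attitude': array([ 2.83041818e+00,  8.98605147e-04, -2.60094848e-01])}
pred top [273.65936268 189.84924237]
```

View pics/c.png

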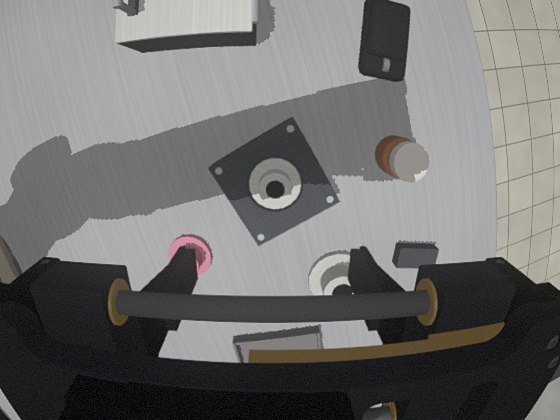

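The wrist view puts the bore at (275,188); I predicted (273.7,189.8), so they agree to about 1 mm. I'll descend in two parts, then close on the neck.

>>> carry_out(plan=[[[0.5, 0, 25, 0, 0, 0], [0, 0, 30, 0, 0, 0], [0, 0, 30, 0, 0, 0], [0, 0, 30, 0, 0, 0], [0, 0, 30, 0, 0, 0], [0, 0, 20, 0, 0, 0], [0, 0, 0, 0, 0, 0], [0, 0, 0, 0, 0, 0]]], fingers=65)

```text
t: 3.95
tool_pos: [0.5874, 0.02, 0.0726]
ee_rot: [-3.141, -0.001, -0.264]
wrist_force: [0.9, -0.2, 0.6]
width: 0.065
```

```bash
python3 - <<'E'
from h import *
delta([.5865,.02,.047],[np.pi,0,-.265])
c=calibration('wrist')
cv2.imwrite('pics/d.png',get_image('wrist')[:,:,::-1])
print('pred top',proj('wrist',[.5865,.02,.052],c))
E
```

```text
t 3.95 [0.5874 0.02   0.0726] [-3.1409e+00 -1.3000e-03 -2.6430e-01] q [-0.57  0.44  0.57  1.77 -0.27  1.01 -0.17] F [ 0.9 -0.2  0.6] w 0.065
tool shift mm [-0.9  0.3 25.6]
turn [-0.0007 -0.0013  0.0007]
pred top [272.20177508 260.90602887]
```

View pics/d.png

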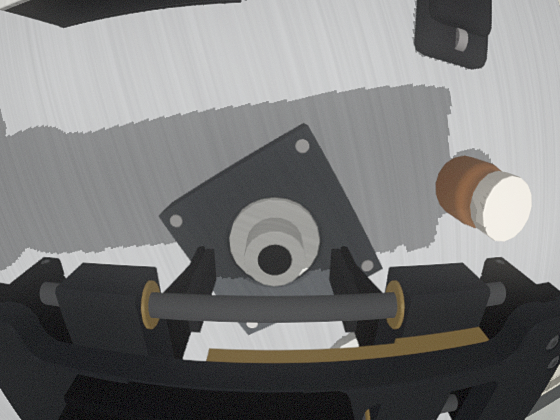

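The bore is at (274,259), centred between the fingers, and the prediction was within 2 px. I'll go down and close.

>>> carry_out(plan=[[[-0.5, 0.2, 10, 0, 0, 0], [0, 0, 10, 0, 0, 0], [0, 0, 5.5, 0, 0, 0], [0, 0, 0, 0, 0, 0], [0, 0, 0, 0, 0, 0]]])

```text
t: 4.62
tool_pos: [0.5863, 0.0199, 0.0462]
ee_rot: [-3.141, -0.0, -0.265]
wrist_force: [-0.2, -0.3, -0.6]
width: 0.0648
```

>>> carry_out(plan=[[[0, 0, 0, 0, 0, 0], [0, 0, 0, 0, 0, 0], [0, 0, 0, 0, 0, 0], [0, 0, 0, 0, 0, 0], [0, 0, 0, 0, 0, 0], [0, 0, 0, 0, 0, 0]]], fingers=25, squeeze=25)

```text
t: 5.38
tool_pos: [0.5865, 0.0199, 0.0462]
ee_rot: [-3.141, -0.001, -0.265]
wrist_force: [2.6, -0.6, -0.9]
width: 0.0347
```

>>> carry_out(plan=[[[0, 0, -5, 0, 0, 0], [0, 0, -10, 0, 0, 0], [0, 0, -20, 0, 0, 0], [0, 0, -25, 0, 0, 0], [0, 0, -25, 0, 0, 0], [0, 0, -15, 0, 0, 0], [0, 0, 0, 0, 0, 0], [0, 0, 0, 0, 0, 0]]])

```text
t: 6.38
tool_pos: [0.5856, 0.0201, 0.1452]
ee_rot: [3.141, 0.001, -0.265]
wrist_force: [0.5, 0.5, -1.9]
width: 0.0346
```

```bash
python3 - <<'E'
from h import *
delta([.5231,-.2649,.14],[np.pi,0,-.265])
cv2.imwrite('pics/e.png',get_image('wrist')[:,:,::-1])
E
```

```text
t 6.375 [0.5856 0.0201 0.1452] [ 3.1413e+00  1.3000e-03 -2.6470e-01] q [-0.6   0.35  0.6   1.71 -0.21  1.15 -0.21] F [ 0.5  0.5 -1.9] w 0.0346
tool shift mm [ 14.3 291.4   5.3]
turn [0.0003 0.0013 0.0003]
```

View pics/e.png

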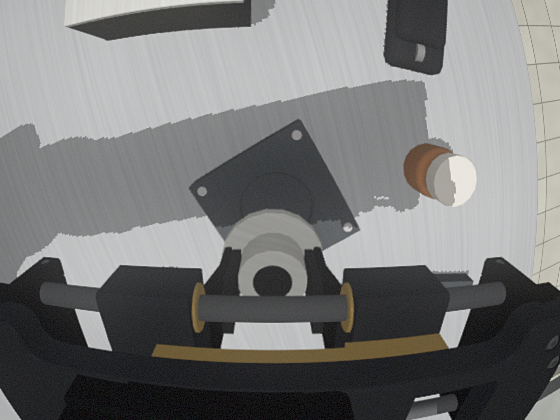

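The hub is held level between the fingers and the cavity is empty. On to the tray.

>>> carry_out(plan=[[[1.4, 15, 0, 0, 0, 0], [1.4, 30, 0, 0, 0, 0], [1.4, 33, 0, 0, 0, 0], [1.4, 33, 0, 0, 0, 0], [1.4, 33, 0, 0, 0, 0], [1.4, 33, 0, 0, 0, 0], [1.4, 33, 0, 0, 0, 0], [1.4, 33, 0, 0, 0, 0], [1.4, 30, 0, 0, 0, 0], [1.4, 18, 0, 0, 0, 0], [0, 0, 0, 0, 0, 0], [0, 0, 0, 0, 0, 0]]])

```text
t: 7.92
tool_pos: [0.5239, -0.2633, 0.1457]
ee_rot: [-3.141, 0.0, -0.264]
wrist_force: [0.4, 0.1, -1.4]
width: 0.035
```

```bash
python3 - <<'E'
from h import *
delta([.5231,-.2649,.0325],[np.pi,0,-.265])
cv2.imwrite('pics/f.png',get_image('wrist')[:,:,::-1])
E
```

```text
t 7.925 [ 0.5239 -0.2633  0.1457] [-3.1408e+00  4.0000e-04 -2.6350e-01] q [-0.19  0.37  0.71  1.71 -0.26  1.16  0.33] F [ 0.4  0.1 -1.4] w 0.035
tool shift mm [ -0.3   1.9 113.2]
turn [-0.0008  0.0004  0.0015]
```

View pics/f.png

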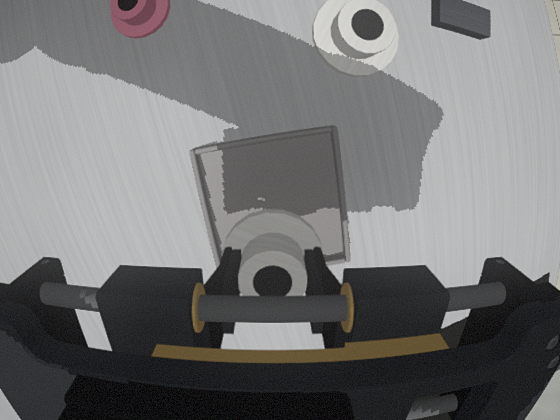

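>>> carry_out(plan=[[[0, 2, 12, 0, 0, 0], [0, 0, 20, 0, 0, 0], [0, 0, 20, 0, 0, 0], [0, 0, 20, 0, 0, 0], [0, 0, 15, 0, 0, 0], [0, 0, 12, 0, 0, 0], [0, 0, 6, 0, 0, 0], [0, 0, 4, 0, 0, 0], [0, 0, 2, 0, 0, 0], [0, 0, 1.5, 0, 0, 0], [0, 0, 1, 0, 0, 0], [0, 0, 0, 0, 0, 0], [0, 0, 0, 0, 0, 0]]])

```text
t: 9.6
tool_pos: [0.5231, -0.2665, 0.0326]
ee_rot: [-3.142, -0.0, -0.265]
wrist_force: [0.2, -0.4, -1.8]
width: 0.0346
```

>>> carry_out(plan=[[[0, 0, 0.8, 0, 0, 0], [0, 0, 0.4, 0, 0, 0], [0, 0, 0, 0, 0, 0], [0, 0, 0, 0, 0, 0]]])

```text
t: 10.1
tool_pos: [0.523, -0.2665, 0.0313]
ee_rot: [-3.142, 0.0, -0.265]
wrist_force: [-0.8, 0.7, -1.6]
width: 0.0347
```

>>> carry_out(plan=[[[0, 0, 0.6, 0, 0, 0], [0, 0, 0.4, 0, 0, 0], [0, 0, 0, 0, 0, 0], [0, 0, 0, 0, 0, 0]]])

```text
t: 10.6
tool_pos: [0.523, -0.2666, 0.0311]
ee_rot: [-3.141, -0.0, -0.265]
wrist_force: [-2.7, 1.9, 7.3]
width: 0.035
```

Contact: the wrist force is now +7 N upward. I'll release with a modest opening.

>>> carry_out(plan=[[[0, 0, 0, 0, 0, 0], [0, 0, 0, 0, 0, 0], [0, 0, 0, 0, 0, 0], [0, 0, 0, 0, 0, 0]]], fingers=56)

```text
t: 11.1
tool_pos: [0.523, -0.2665, 0.0302]
ee_rot: [-3.142, 0.0, -0.265]
wrist_force: [0.1, -0.4, 0.2]
width: 0.055
```

>>> carry_out(plan=[[[0, 0, -3, 0, 0, 0], [0, 0, -10, 0, 0, 0], [0, 0, -20, 0, 0, 0], [0, 0, -30, 0, 0, 0], [0, 0, -40, 0, 0, 0], [0, 0, -40, 0, 0, 0], [0, 0, -30, 0, 0, 0], [0, 0, 0, 0, 0, 0], [0, 0, 0, 0, 0, 0]]])

```text
t: 12.22
tool_pos: [0.5228, -0.2664, 0.2036]
ee_rot: [-3.141, -0.0, -0.265]
wrist_force: [0.3, -0.2, 0.1]
width: 0.0559
```

```bash
python3 - <<'E'
from h import *
delta([.5103,.279,.20],[np.pi,0,-.265])
c=calibration('wrist');cv2.imwrite('pics/g.png',get_image('wrist')[:,:,::-1]);print(proj('wrist',[.523,-.2655,.037],c))
cv2.imwrite('pics/g2.png',get_image('top')[:,:,::-1])
crop('pics/g2.png',340,200,460,310,5,'pics/g3.png',1.8)
E
```

```text
t 12.225 [ 0.5228 -0.2664  0.2036] [-3.1412e+00 -2.0000e-04 -2.6480e-01] q [-0.21  0.32  0.74  1.65 -0.22  1.26  0.31] F [ 0.3 -0.2  0.1] w 0.0559
tool shift mm [-154.8 -523.1    3.7]
turn [-0.0004 -0.0002  0.0002]
[273.16836772 193.35020368]
```

View pics/g.png

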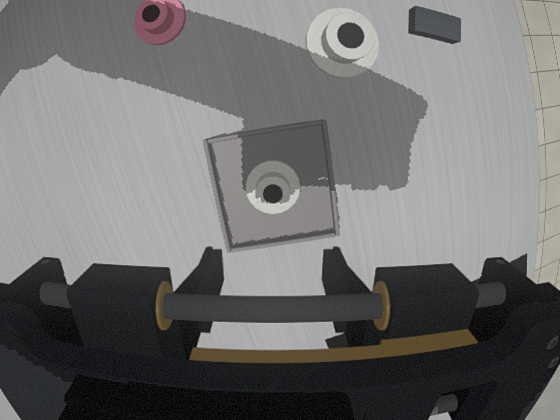

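View pics/g2.png

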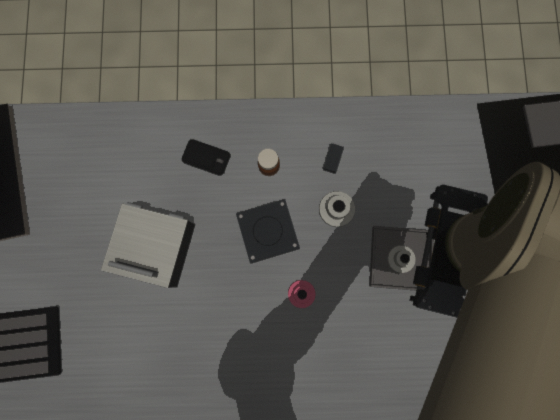

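The hub stands upright near the tray's middle, bore at (272,192) against a predicted (273,193). Next, above the handle.

>>> carry_out(plan=[[[-6, -20, 0, 0, 0, 0], [-12, -40, 0, 0, 0, 0], [-12, -40, 0, 0, 0, 0], [-12, -40, 0, 0, 0, 0], [-12, -40, 0, 0, 0, 0], [-12, -40, 0, 0, 0, 0], [-12, -40, 0, 0, 0, 0], [-12, -40, 0, 0, 0, 0], [-12, -40, 0, 0, 0, 0], [-12, -40, 0, 0, 0, 0], [-12, -40, 0, 0, 0, 0], [-12, -40, 0, 0, 0, 0], [-12, -40, 0, 0, 0, 0], [-5, -23, 0, 0, 0, 0], [0, 0, 0, 0, 0, 0], [0, 0, 0, 0, 0, 0]]], fingers=40)

```text
t: 14.32
tool_pos: [0.5108, 0.277, 0.2031]
ee_rot: [3.141, -0.0, -0.267]
wrist_force: [0.5, 0.5, 0.1]
width: 0.0399
```

```bash
python3 - <<'E'
from h import *
delta([.5103,.279,.106],[np.pi,0,-.265])
c=calibration('wrist');cv2.imwrite('pics/i.png',get_image('wrist')[:,:,::-1])
for d in (-.044,0,.044):print(proj('wrist',[.5098+d*np.sin(.265),.2787+d*np.cos(.265),.116],c))
E
```

```text
t 14.325 [0.5108 0.277  0.2031] [ 3.1406e+00 -2.0000e-04 -2.6680e-01] q [-0.91  0.26  0.4   1.65 -0.11  1.25 -0.76] F [0.5 0.5 0.1] w 0.0399
tool shift mm [-1.  -1.9 97.1]
turn [ 0.001  -0.0002 -0.0018]
[271.77268235 270.11453877]
[271.65671719 219.47184331]
[271.53913684 162.5427348 ]
```

View pics/i.png

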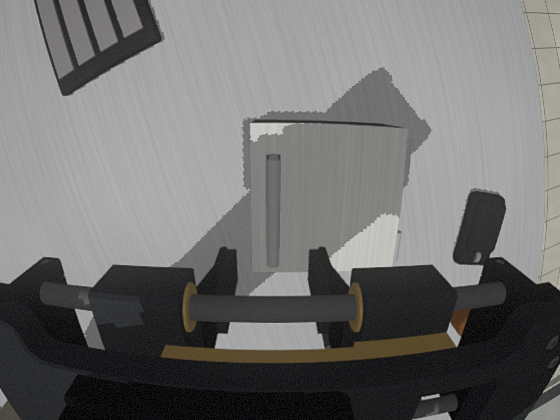

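The bar shows along column 273, rows 155-267; I predicted 271.6, rows 162-270, so it agrees within about 3 mm. Down over the bar, then close.

>>> carry_out(plan=[[[0, -3, 15, 0, 0, 0], [0, 0, 20, 0, 0, 0], [0, 0, 20, 0, 0, 0], [0, 0, 20, 0, 0, 0], [0, 0, 15, 0, 0, 0], [0, 0, 7, 0, 0, 0], [0, 0, 0, 0, 0, 0], [0, 0, 0, 0, 0, 0]]])

```text
t: 15.38
tool_pos: [0.5114, 0.2819, 0.107]
ee_rot: [-3.141, -0.001, -0.265]
wrist_force: [0.5, -0.1, -0.9]
width: 0.0398
```

>>> carry_out(plan=[[[0, 0, 0, 0, 0, 0], [0, 0, 0, 0, 0, 0], [0, 0, 0, 0, 0, 0], [0, 0, 0, 0, 0, 0], [0, 0, 0, 0, 0, 0], [0, 0, 0, 0, 0, 0]]], fingers=2, squeeze=20)

```text
t: 16.12
tool_pos: [0.5124, 0.2814, 0.1066]
ee_rot: [-3.141, -0.002, -0.266]
wrist_force: [6.0, 0.5, -2.8]
width: 0.0093
```

```bash
python3 - <<'E'
from h import *
delta([.5103,.279,.106],[np.pi,0,-.265])
E
```

```text
t 16.125 [0.5124 0.2814 0.1066] [-3.1407e+00 -2.4000e-03 -2.6560e-01] q [-0.9   0.36  0.38  1.74 -0.15  1.06 -0.73] F [ 6.   0.5 -2.8] w 0.0093
tool shift mm [-1.4  2.8  0.6]
turn [-0.0009 -0.0024 -0.0006]
```

Width is 9.3 mm, so the bar is in the jaws. I'll work out the arc rows, with the tool tilting half as much as the cover.

```bash
cat >> h.py <<'E'
YAW=-.265
def arcpose(th,beta,bar0):
    cx=np.array([np.cos(YAW),np.sin(YAW),0]);z=np.array([0,0,1.])
    h=np.array(bar0)+.12*cx-.041*z
    bar=h-cx*(.12*np.cos(th)-.041*np.sin(th))+z*(.041*np.cos(th)+.12*np.sin(th))
    A=R.from_euler('xyz',[np.pi,0,YAW])*R.from_rotvec([0,-beta,0])
    return bar+A.apply([0,0,.005]),A
def rows(ths,k,bar0,b0=0):
    prev=None
    for th in ths:
        p,A=arcpose(th,b0+k*th,bar0)
        if prev is not None:
            print([*(prev[1].inv().apply(p-prev[0])*1000).round(2),*(prev[1].inv()*A).as_rotvec().round(4)])
        prev=(p,A)
E
python3 - <<'E'
from h import *
rows(np.linspace(0,.8,17),.5,[.5124,.2814,.111])
for th in (.4,.785,.8):print(th,arcpose(th,.5*th,[.5124,.2814,.111])[0])
E
```

```text
[np.float64(2.07), np.float64(-0.0), np.float64(-5.95), np.float64(-0.0), np.float64(-0.025), np.float64(-0.0)]
[np.float64(2.22), np.float64(0.0), np.float64(-5.89), np.float64(-0.0), np.float64(-0.025), np.float64(-0.0)]
[np.float64(2.37), np.float64(-0.0), np.float64(-5.83), np.float64(0.0), np.float64(-0.025), np.float64(-0.0)]
[np.float64(2.51), np.float64(-0.0), np.float64(-5.77), np.float64(-0.0), np.float64(-0.025), np.float64(-0.0)]
[np.float64(2.66), np.float64(0.0), np.float64(-5.7), np.float64(0.0), np.float64(-0.025), np.float64(-0.0)]
[np.float64(2.8), np.float64(-0.0), np.float64(-5.63), np.float64(-0.0), np.float64(-0.025), np.float64(-0.0)]
[np.float64(2.94), np.float64(-0.0), np.float64(-5.55), np.float64(-0.0), np.float64(-0.025), np.float64(-0.0)]
[np.float64(3.08), np.float64(0.0), np.float64(-5.47), np.float64(0.0), np.float64(-0.025), np.float64(-0.0)]
[np.float64(3.21), np.float64(-0.0), np.float64(-5.39), np.float64(0.0), np.float64(-0.025), np.float64(-0.0)]
[np.float64(3.35), np.float64(0.0), np.float64(-5.31), np.float64(0.0), np.float64(-0.025), np.float64(-0.0)]
[np.float64(3.48), np.float64(-0.0), np.float64(-5.22), np.float64(0.0), np.float64(-0.025), np.float64(-0.0)]
[np.float64(3.61), np.float64(0.0), np.float64(-5.13), np.float64(0.0), np.float64(-0.025), np.float64(-0.0)]
[np.float64(3.73), np.float64(-0.0), np.float64(-5.03), np.float64(-0.0), np.float64(-0.025), np.float64(-0.0)]
[np.float64(3.86), np.float64(-0.0), np.float64(-4.93), np.float64(-0.0), np.float64(-0.025), np.float64(-0.0)]
[np.float64(3.98), np.float64(-0.0), np.float64(-4.83), np.float64(0.0), np.float64(-0.025), np.float64(-0.0)]
[np.float64(4.1), np.float64(0.0), np.float64(-4.73), np.float64(0.0), np.float64(-0.025), np.float64(0.0)]
0.4 [0.53599216 0.2749975  0.14959337]
0.785 [0.57241017 0.26511429 0.17920216]
0.8 [0.57403052 0.26467455 0.1800424 ]
```

>>> carry_out(plan=[[[2.1, 0, -6, 0, -0.025, 0], [2.2, 0, -5.9, 0, -0.025, 0], [2.4, 0, -5.8, 0, -0.025, 0], [2.5, 0, -5.8, 0, -0.025, 0], [2.7, 0, -5.7, 0, -0.025, 0], [2.8, 0, -5.6, 0, -0.025, 0], [2.9, 0, -5.5, 0, -0.025, 0], [3.1, 0, -5.5, 0, -0.025, 0], [0, 0, 0, 0, 0, 0], [0, 0, 0, 0, 0, 0]]])

```text
t: 17.38
tool_pos: [0.5348, 0.275, 0.1496]
ee_rot: [3.141, 0.199, -0.265]
wrist_force: [5.6, -0.7, -8.7]
width: 0.0091
```

```bash
python3 - <<'E'
from h import *
delta([.536,.275,.1496])
cv2.imwrite('pics/j.png',get_image('wrist')[:,:,::-1])
cv2.imwrite('pics/j2.png',get_image('scene')[:,:,::-1])
E
```

```text
t 17.375 [0.5348 0.275  0.1496] [ 3.1411  0.1995 -0.2651] q [-0.75  0.47  0.37  1.52 -0.29  1.36 -0.58] F [ 5.6 -0.7 -8.7] w 0.0091
tool shift mm [ 1.1 -0.3 -0.3]
```

View pics/j2.png

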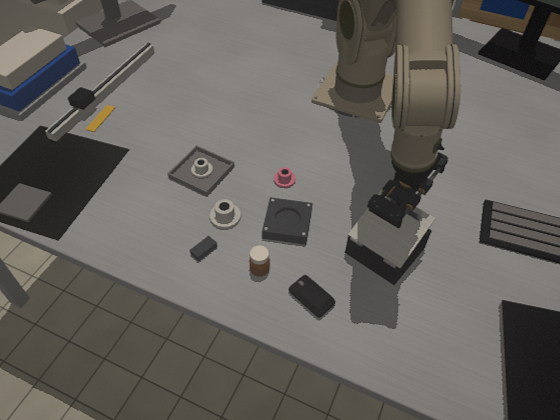

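View pics/j.png

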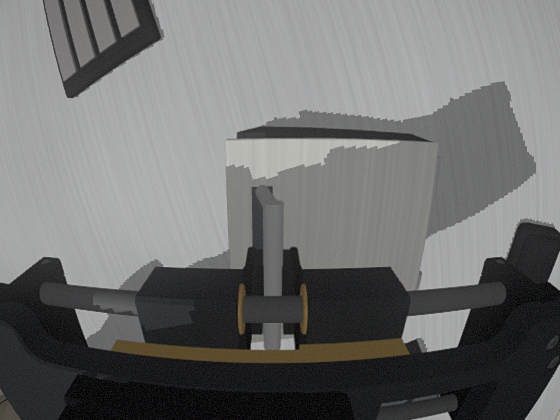

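The cover is following: the plate is tilted, the bar is still in the jaws and the forces are modest. The hub stays in the tray at (201,167). I'll continue to 45°.

>>> carry_out(plan=[[[3.2, 0, -5.4, 0, -0.025, 0], [3.4, 0, -5.3, 0, -0.025, 0], [3.5, 0, -5.2, 0, -0.025, 0], [3.6, 0, -5.1, 0, -0.025, 0], [3.7, 0, -5, 0, -0.025, 0], [3.9, 0, -4.9, 0, -0.025, 0], [4, 0, -4.8, 0, -0.025, 0], [3, 0, -3.5, 0, -0.018, 0], [0, 0, 0, 0, 0, 0], [0, 0, 0, 0, 0, 0], [0, 0, 0, 0, 0, 0]]])

```text
t: 18.85
tool_pos: [0.571, 0.2652, 0.1803]
ee_rot: [3.141, 0.395, -0.264]
wrist_force: [-5.4, -3.8, 0.4]
width: 0.0091
```

```bash
python3 - <<'E'
from h import *
delta([.5724,.2651,.1792])
s=get_state();A=R.from_euler('xyz',s['ee_rot']);bar=s['tool_pos']-A.apply([0,0,.005])
for b0 in ([.5124,.2814,.111],[.5103,.279,.111]):
    cx=np.array([np.cos(YAW),np.sin(YAW),0]);h=np.array(b0)+.12*cx-[0,0,.041]
    d=bar-h;print('r',np.hypot(d@cx,d[2]),'theta',np.arctan2(d[2],-d@cx)-np.arctan2(.041,.12))
c=calibration('wrist');print(c)
cv2.imwrite('pics/k.png',get_image('wrist')[:,:,::-1])
cv2.imwrite('pics/k2.png',get_image('scene')[:,:,::-1])
cv2.imwrite('pics/k3.png',get_image('top')[:,:,::-1])
crop('pics/k2.png',300,120,480,300,4,'pics/k4.png',1.7)
h3=cv2.imread('pics/k3.png')
crop('pics/k3.png',80,160,260,320,4,'pics/k5.png',1.9)
# predicted cover front-edge corners for theta (top face, 140 from hinge, +-70)
h0=np.array([.5124,.2814,.111])+.12*np.array([np.cos(YAW),np.sin(YAW),0])-[0,0,.041]
cy=np.array([-np.sin(YAW),np.cos(YAW),0])
for th in(.7,.785,.87):
  for sgn in(-1,1):
    P=h0-cx*(.14*np.cos(th)-.006*np.sin(th))+np.array([0,0,.14*np.sin(th)+.006*np.cos(th)])+cy*.07*sgn
    print(th,sgn,'wrist',proj('wrist',P,c).round(1),'scene',proj('scene',P).round(1),'top',proj('top',P).round(1))
E
```

```text
t 18.85 [0.571  0.2652 0.1803] [ 3.1414  0.3949 -0.2645] q [-0.61  0.64  0.36  1.24 -0.41  1.65 -0.5 ] F [-5.4 -3.8  0.4] w 0.0091
tool shift mm [ 1.7 -0.3  0.5]
r 0.12841471418506806 theta 0.7789235843099256
r 0.12779684304119002 theta 0.7887137957687227
{'fx': 325.19226210127806, 'fy': 325.19226210127806, 'cx': 272.29530419648773, 'cy': 209.25698147441568, 'origin': array([0.64748058, 0.33269711, 0.31628467]), 'attitude': array([ 2.83019009,  0.39556114, -0.26408059])}
0.7 -1 wrist [224.3 339.4] scene [379.5 182.7] top [159.1 266.7]
0.7 1 wrist [210.7 135.8] scene [434.7 214. ] top [ 84.7 247.8]
0.785 -1 wrist [228.9 349.8] scene [378.1 182.2] top [159.1 261.9]
0.785 1 wrist [215.3 137.4] scene [433.8 213.9] top [ 84.  242.9]
0.87 -1 wrist [235.4 360.6] scene [376.4 182.2] top [159.3 256.7]
0.87 1 wrist [222.6 139.2] scene [432.6 214.1] top [ 83.6 237.6]
```

View pics/k.png

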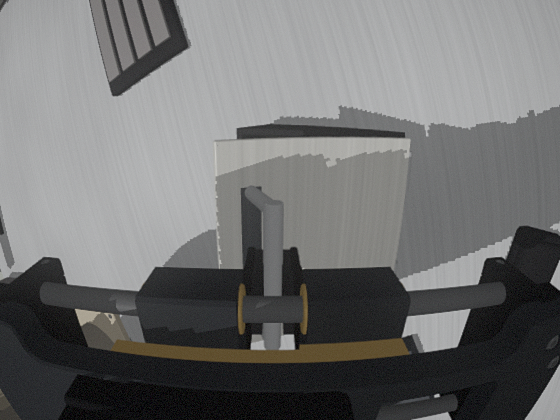

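View pics/k4.png

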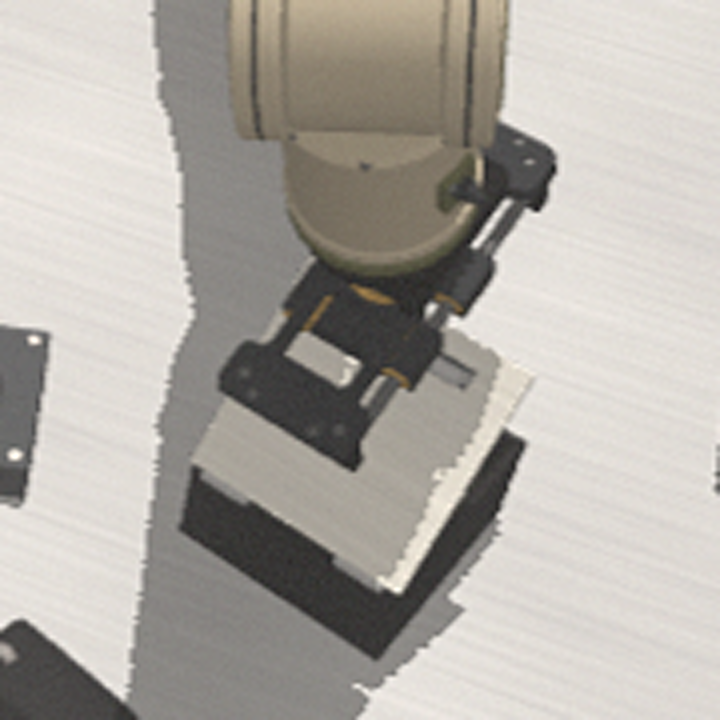

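View pics/k5.png

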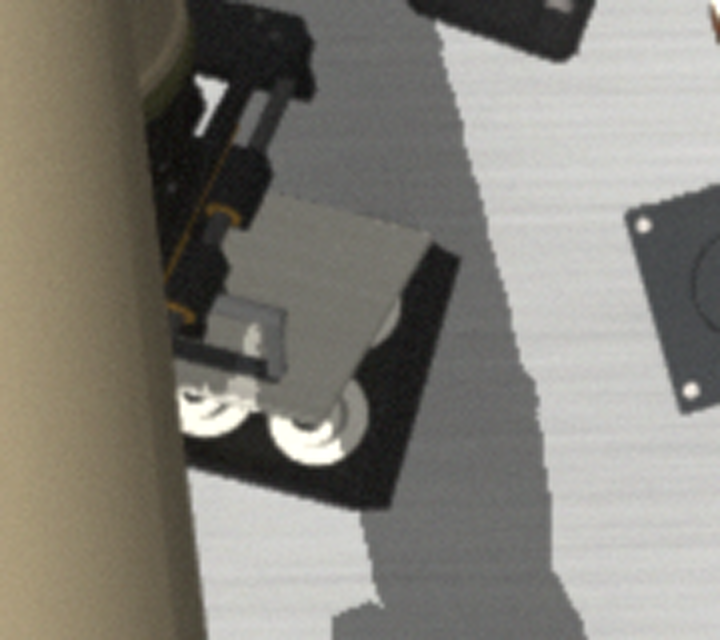

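The kinematics give θ = 0.78 rad. The top view has the cover's front corner at (160.4,264.4), which means about 0.74, and the wrist view's far corner at (216,141) means about 0.785. All are inside the band. I'll hold a moment to check it's steady, then hand in.

>>> carry_out(plan=[[[0, 0, 0, 0, 0, 0], [0, 0, 0, 0, 0, 0], [0, 0, 0, 0, 0, 0], [0, 0, 0, 0, 0, 0], [0, 0, 0, 0, 0, 0], [0, 0, 0, 0, 0, 0]]])

```text
t: 19.75
tool_pos: [0.5709, 0.2652, 0.1803]
ee_rot: [3.141, 0.395, -0.264]
wrist_force: [-5.6, -4.2, -0.2]
width: 0.0092
```

```bash
python3 - <<'E'
from h import *
delta([.571,.2652,.1803])
crop('pics/k2.png',150,130,350,330,3,'pics/l.png',1.7)
E
```

```text
t 19.75 [0.5709 0.2652 0.1803] [ 3.1413  0.3949 -0.2645] q [-0.61  0.64  0.36  1.24 -0.41  1.65 -0.5 ] F [-5.6 -4.2 -0.2] w 0.0092
tool shift mm [ 0. -0. -0.]
```

View pics/l.png

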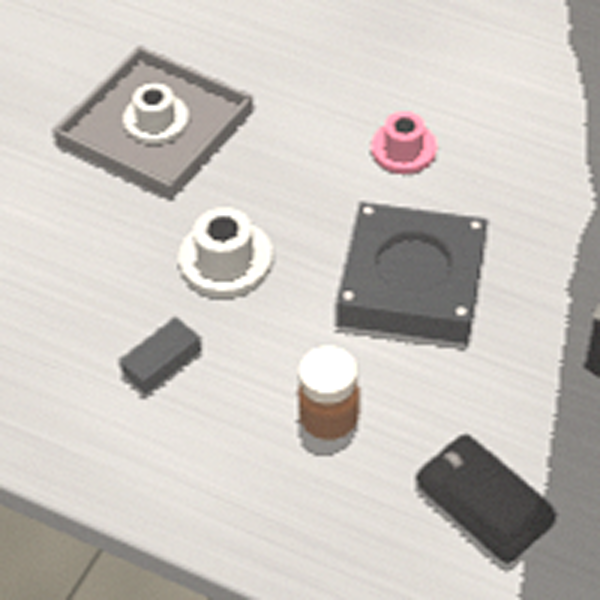

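The hold is steady, the hub is upright in the tray, and the jar, mouse and block are where they started.

```bash
python3 -c "
from bench import *
print(sign_off())"
```

```text
the job is handed in; nothing more can be done
None
```

I moved the smaller grey hub from the nest to the tray, released it there, then gripped the cover's handle and raised the cover to about 45°. I signed off at about 19.8 s with the arm still holding it; no verdict is reported.

**Hub:** the last pictures show it upright on the tray's floor, within a few mm of the middle.

**Cover:** the arm's position puts it at about 0.78 rad and the wrist view agrees. The top view reads lower, at about 0.74 rad; both are inside 0.68–0.89. The measured pose stayed within 0.1 mm over the last 0.9 s, with the bar gripped at 20 N. The wrist force at the end was about 7 N.

**Bystanders:** the jar, mouse and block look unmoved in the last pictures.

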